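# Trace the joint seam with the sprung stylus

## Task

Push the fixture's sliding gate shut until its spring catch snaps in behind it, so that the specimen is locked in. Then take the stylus from its stand and run its sprung tip slowly (about 20 mm a second) along the bottom of the specimen's seam in one pass, from the end beside the gate, round the bend, to the far end, keeping it lightly pressed in the groove without lifting off on the way and without driving the tip in to its stop. Finally put the stylus back in its stand, collar down on the top, and leave the tray, the steel block and the bottle alone.

Things in the scene. Friction and masses are not known exactly. Their poses are not given: they have to be found in the camera images.
- fixture: Grey steel fixture bolted to the bench, 160 x 220 mm and 30 mm high, with a tongue 45 mm longer towards the robot at its -y end. Origin: on the bench under the middle of the specimen's nest; z up. Low aluminium strips (9 mm above the grey top) hold the specimen on its two long sides and at +y; the gate closes the -y end.
- gate (a joint): Steel sliding gate (80 mm long, 10 mm thick, top 46 mm above the bench) across the fixture's -y end; it slides along the fixture's +x to shut. 0 = fully open, 0.072 m = end stop. It starts between 0 and 0.022. About 3 N of friction, and up to about 3 N more while its lug pushes the catch aside between about 0.035 and 0.055; the catch snaps in behind the lug at about 0.067, and then holds it shut at 0.067 to 0.072.
- gate_tab (a point): Centre of the upright tab on the gate, by which it is pushed: 12 mm thick along the fixture's x, 24 mm wide along its y, 36 mm high, from 44 to 80 mm above the bench. It moves with the gate; the point's x axis is the fixture's x, the pushing direction.
- catch (a joint): Brass wedge-shaped spring catch beside the gate: 0 = sprung out (also when the gate is open), up to about 0.004 m while the gate's lug pushes it aside, back to 0 when it has snapped in behind the lug.
- specimen: Loose steel-grey light-alloy joint specimen, 100 mm (x) x 150 mm (y) x 12 mm, about 0.63 kg, lying in the nest with 1.5 mm of play: two plates with round edges (6 mm radius) side by side. The groove between them is the seam, 15 mm wide from crest to crest, 3 mm wide at its narrowest, bent by 26 degrees in the middle. Origin: centre of its underside, 30 mm above the bench.
- seam_0 (a point): Seam, 19 mm from the specimen's end beside the gate: the start of the pass. Every seam point is where the centre of the stylus's tip ball lies when it sits at the bottom of the groove (2 mm under the specimen's top face, 40 mm above the bench).
- seam_1 (a point): Seam, half-way between start and bend; the seam is straight from seam_0 to seam_2.
- seam_2 (a point): Seam, at the bend.
- seam_3 (a point): Seam, half-way between bend and end; the seam is straight from seam_2 to seam_4.
- seam_4 (a point): Seam, 19 mm from the specimen's far end: the end of the pass.
- stand: White stylus stand, fixed to the bench, 64 x 64 mm, 85 mm high, with an upright hole of 28 mm right through its middle. It may stand left or right of the fixture. Origin: centre of its underside.
- stand_top (a point): Centre of the mouth of the stand's hole, level with its top, 85 mm above the bench.
- stylus_grip (a point): Centre of the stylus's grip: an upright square grey bar, 22 x 22 mm and 50 mm high (its sides along this point's x and y; z up), to be held from above. The grip begins at the top of the collar; the stylus weighs about 0.15 kg.
- stylus: The stylus as a whole, standing upright in the stand. Origin as stylus_collar; z up along it.
- stylus_collar (a point): Centre of the underside of the stylus's collar (36 mm across, 6 mm thick), 31 mm below the grip's centre; it rests on the stand's top. Below it hangs a round barrel 20 mm across, tapering from 36 mm to 50 mm below the collar, then the tip.
- tip (a point): Centre of the stylus's tip ball (5 mm across): 68 mm below the collar's underside and 99 mm below the grip's centre when the tip is sprung out; it moves up as the tip is pressed in.
- plunger (a joint): How far the sprung tip is pressed in: 0 = sprung out, 0.010 m = against its stop. 1 N to begin to move, 3.5 N at the stop; 4 mm is a good working value.
- mount_tray: Bystander: loose blue tray, 90 x 130 x 22 mm, with round resin mounts in it, on the side of the fixture where the stand is not. Origin under its centre.
- ref_block: Bystander: loose round steel reference block, 64 mm across, 14 mm high. Origin under its centre.
- bottle: Bystander: loose white bottle, 48 mm across, 110 mm high. Origin under its centre.
Not all that is in view belongs to the job. What is shaped like the stylus but green is not meant. What is shaped like the stand but blue is not meant.

How it is judged:
By the outcome, as a careful person would: the job done as asked, in the order asked, and still so for the second after the job is handed in, with the robot touching nothing.
It also fails if it takes over 72 s, if anything falls off the work surface, if the arm or the gripper's body presses on something with over 40 N, if the wrist force passes 120 N, or if a joint passes its speed limit or range.

## Robot

A 6-joint arm with a two-finger parallel gripper is mounted at the origin on the work surface. World frame = base frame: x ahead of the robot, y to its left, z up, the work surface at z = 0. Lengths are in m, angles in rad, forces in N, time in s.
With the tool pointing down it reaches from about 0.35 to 0.775 m from the base axis. Payload 5.5 kg.
Tool frame: the origin (TCP) lies midway between the tips of the shut fingers; the grasp point (between the pads) lies 19 mm behind it; z points along the fingers, y is the line along which they close (so a half turn about z gives the same grasp; the last joint's range is limited). The gripper opens to 85 mm and grips with 20 to 120 N. Pads are 22 mm wide; open, the fingers measure 114 mm over their backs; the gripper's body (76 mm by 85 mm) begins 54 mm behind the grasp point. The pads swing forward as they close: fully open they stand 13 mm farther back than shut.
Start: joints at [0.994, 0.313, 0.046, 1.304, 0, 1.431], TCP at [0.243, 0.521, 0.231] pointing down, gripper open.
Joint ranges: [-2.76, 2.76], [-0.86, 1.69], [-1.03, 1.26], [-2.2, 2.34], [-1.47, 1.5], [-3.14, 3.14]. Speed limits (rad/s): [2.57, 2.57, 3.14, 3.14, 3.14, 3.14].

## Interface

Orientations are given as a unit quaternion [w, x, y, z].
In Python, from workcell import telemetry, imaging, env gives the robot as it stands. The module is installed in compiled form; this text tells all that it offers.
- The arm moves only by the tool step_arm, never from a script. Its argument "moves" is a list of rows, each a list of 3 entries, a list of its own where there are three numbers: the shift along the tool's x, y, z in mm, then the turn, a rotation vector about the tool's x, y, z in rad, then the finger opening in mm, from 0 to 85.4. A call has 1 to 8 rows; each row is the pose to reach, as a shift and turn from the pose commanded when the call began, along the tool's axes at that moment; what a row does not reach only later rows make up. A row lasts 1/12 s, in which the tool goes at most 41.7 mm and 7.16 degrees, less where a joint would pass 70% of its speed; a pose out of reach is approached as far as the arm can. A call with a gripper value outside its range is refused whole. The fingers move at their own pace and stop on an object; "grip_force" is the grip in N (left out, the last holds). Time passes only in rows, so rows that repeat a pose let the fingers close. It gives the time, the measured TCP pose, the force, the opening and the grip force at its end, in the units of the state.
- telemetry.get_state(): the state, without advancing time (a new reading comes with each control period).
- imaging.read_camera(name): name is "scene" or "top"; returns the picture (480x640x3 uint8, red, green, blue); there is no depth.
- imaging.camera_params(name): a dict with "camera_matrix" (3x3 intrinsics, pixels), "pose" (4x4, takes a point from camera to world coordinates). Camera axes: x right, y up, looking along -z (the intrinsics and any distortion apply to the point x, -y, -z); pixel columns grow to the right and rows downward; lengths in m; the calibration is good to about 2 mm. A picture is of the moment at which its call begins. camera_params takes no time and is no camera call.
- env.hand_in(): hands the job in; it is judged then, once.
The state is a dict: "clock": time; "joint_pos": joint angles; "qvel": joint speeds; "tau": joint torques, N m; "tcp_pos": TCP position; "orientation": TCP orientation; "wrist_force": force on the tool from outside, world axes, zero at the start; "ft_torque": the same for the moment, N m; "finger_gap": finger opening in m; "grip_force": force on a finger pad.
Only numpy, scipy, OpenCV 4.12 (cv2) and the standard library are available. Lean on these libraries where they do the work, as an engineer would, in place of code of your own. Each camera call takes 0.05 s, during which the arm holds its last target. There are 200 camera calls.

## Working session

There is one attempt and no reset: what is moved stays moved. The work goes in short steps, Python scripts to look and compute and a tool call to move; the robot and the scene stay as the last step left them, time stands still between calls to the robot, and variables do not carry over. Pictures are saved under pics/ and viewed, at most 11 in all, crops included, and the job is handed in when it is done.

Besides the shell and the picture viewer there is one more tool, called as name([rows], argument=value, ...), one row to a line, values as JSON. step_arm: Moves the arm, as the interface text tells. Its arguments: {"type":"object","properties":{"moves":{"type":"array"},"grip_force":{"type":"number"}},"required":["moves"]}

```bash
mkdir -p pics
python3 - <<'E'
from workcell import telemetry, imaging
import cv2,numpy as np
for n in("scene","top"):
    im=imaging.read_camera(n); cv2.imwrite(f"pics/{n}0.png",im[:,:,::-1]); p=imaging.camera_params(n); print(n,{k:(np.round(v,4).tolist() if hasattr(v,'__len__') and not isinstance(v,str) else v) for k,v in p.items()})
print(telemetry.get_state())
E
```

```text
scene {'camera_matrix': [[513.7173, 0.0, 316.7273], [0.0, 513.7173, 237.8074], [0.0, 0.0, 1.0]], 'pose': [[0.6751, -0.5896, 0.4434, 1.0647], [0.7377, 0.5445, -0.3992, -0.5208], [-0.0061, 0.5966, 0.8025, 1.0648], [0.0, 0.0, 0.0, 1.0]]}
top {'camera_matrix': [[503.4835, 0.0, 310.579], [0.0, 503.4835, 241.3669], [0.0, 0.0, 1.0]], 'pose': [[-0.0487, 0.9773, -0.206, 0.2841], [-0.9988, -0.0481, 0.0077, -0.047], [-0.0024, 0.2061, 0.9785, 1.2991], [0.0, 0.0, 0.0, 1.0]]}
{'clock': 0.1, 'joint_pos': array([9.94395384e-01, 3.13939134e-01, 4.51078583e-02, 1.30358068e+00,
       2.68601179e-05, 1.43120655e+00]), 'qvel': array([-0.00142137, -0.00228342,  0.00279804,  0.00065618,  0.00041479,
       -0.00042101]), 'tau': array([ 3.15606441e-03, -4.81728244e+01,  2.99242008e+01,  1.27603125e-02,
       -8.55913936e-05,  5.71739690e-06]), 'tcp_pos': array([0.24300995, 0.52064154, 0.2304964 ]), 'orientation': array([-2.95634267e-04,  2.16673300e-01,  9.76243837e-01, -7.51892968e-04]), 'wrist_force': array([-0.01995926, -0.2550869 , -0.65602954]), 'ft_torque': array([-0.02736161,  0.03931196,  0.01148904]), 'grip_force': 0.0, 'finger_gap': 0.08527809902567111}
```

View pics/scene0.png

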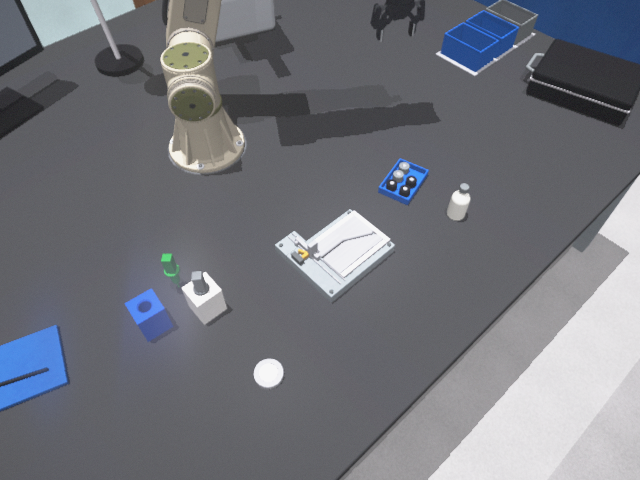

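View pics/top0.png

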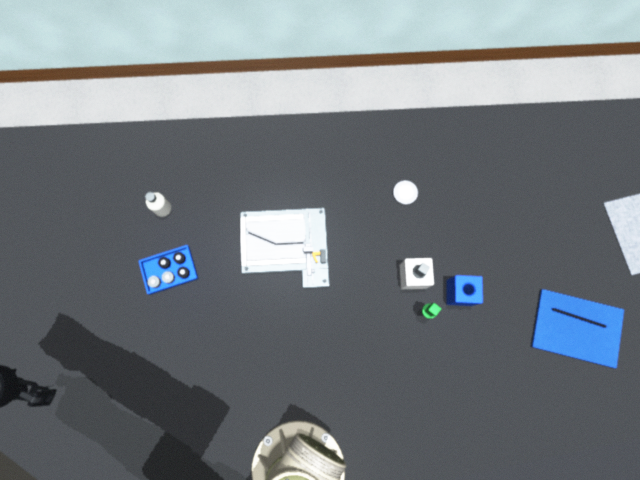

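Top view: the white stand with grey stylus is at (417,272). Look-alikes are the green stylus (431,310) and the blue stand (468,290). The fixture is centred at about (285,245), with the gate, tab and brass catch near (315,258). Tray (168,269), block (405,192) and bottle (158,204) are bystanders. I choose the white stand with the grey stylus and will check it in close crops.

Run:
```python
import cv2,numpy as np
t=cv2.imread("pics/top0.png"); s=cv2.imread("pics/scene0.png")
a=cv2.resize(t[200:295,232:338],None,fx=6,fy=6,interpolation=cv2.INTER_CUBIC); cv2.imwrite("pics/c_top.png",a)
b=cv2.resize(s[205:300,270:400],None,fx=6,fy=6,interpolation=cv2.INTER_CUBIC); cv2.imwrite("pics/c_scene.png",b)
c=np.hstack([cv2.resize(t[250:300,395:445],None,fx=8,fy=8,interpolation=cv2.INTER_CUBIC),cv2.resize(s[265:325,175:235],(400,400),interpolation=cv2.INTER_CUBIC)]);cv2.imwrite("pics/c_stand.png",c)
```

```text
(no output)
```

View pics/c_top.png

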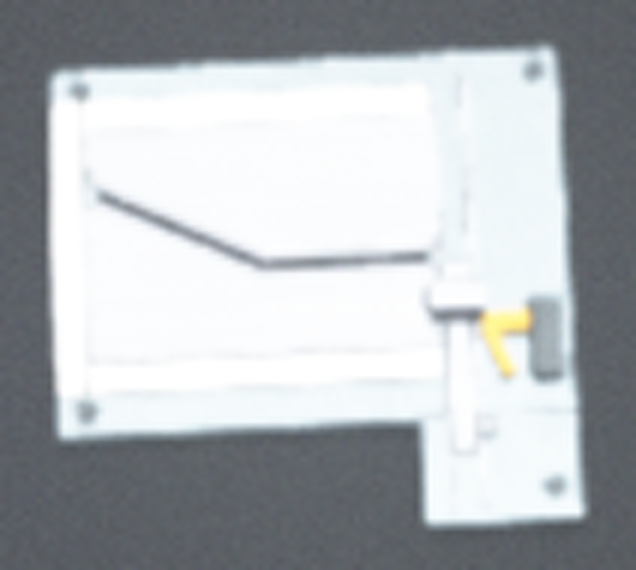

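View pics/c_scene.png

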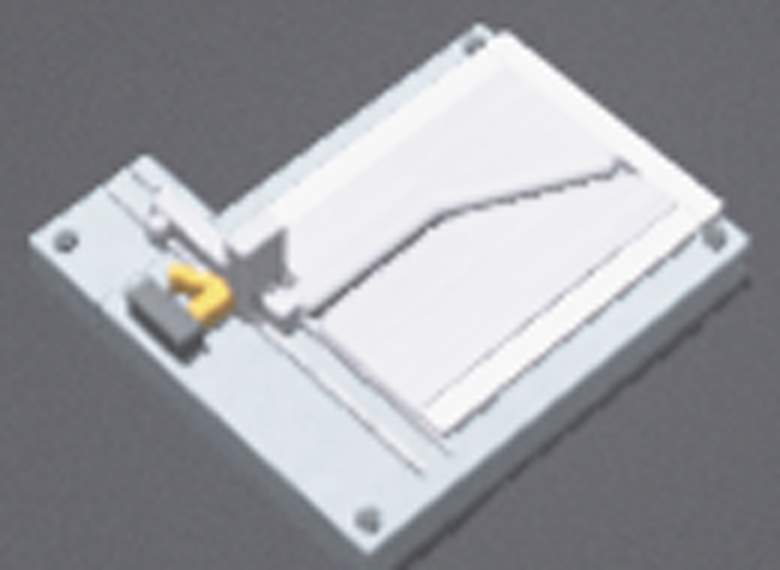

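View pics/c_stand.png

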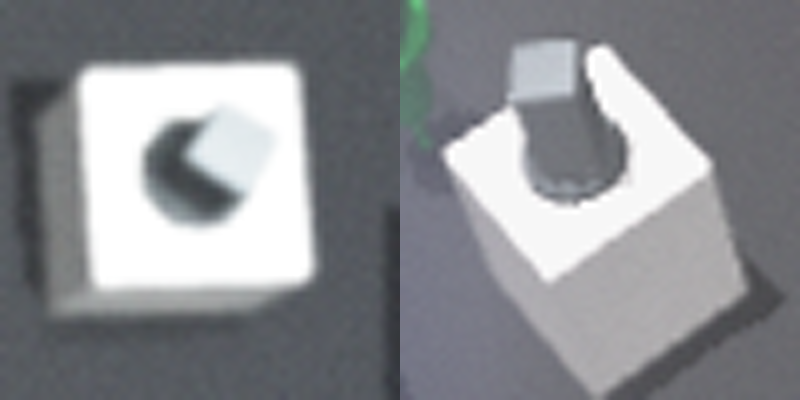

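Close-up confirmed: the grey square-grip stylus sits in the white stand, its top at about (424,269) in the top view. The gate is open with the tab near (308,249) top, and the seam slit runs (248,232)–(276,244)–(303,242).

```bash
cat > h.py <<'E'
import cv2,numpy as np
from workcell import imaging
def ray(n,uv):
    p=imaging.camera_params(n);K=p["camera_matrix"];T=np.array(p["pose"])
    d=np.linalg.inv(K)@np.array([uv[0],uv[1],1.]);d=T[:3,:3]@(d*[1,-1,-1]);return T[:3,3],d
def cast(n,uv,z):
    o,d=ray(n,uv);return o+d*(z-o[2])/d[2]
def tri(a,b):
    o1,d1=ray("top",a);o2,d2=ray("scene",b)
    s=np.linalg.lstsq(np.c_[d1,-d2],o2-o1,rcond=None)[0];P,Q=o1+s[0]*d1,o2+s[1]*d2
    return (P+Q)/2,np.linalg.norm(P-Q)
def proj(n,P):
    p=imaging.camera_params(n);T=np.array(p["pose"]);c=T[:3,:3].T@(np.array(P)-T[:3,3])*[1,-1,-1];q=np.array(p["camera_matrix"])@c;return q[:2]/q[2]
def seam(n,im,a,b,z,w=4):
    # darkness centroid across the line a-b (pixels), cast to z
    g=255-cv2.cvtColor(im,cv2.COLOR_BGR2GRAY).astype(np.float32);a=np.array(a,float);b=np.array(b,float)
    d=(b-a)/np.linalg.norm(b-a);m=np.array([-d[1],d[0]]);t=np.arange(-w,w+.1,.25);out=[]
    for s in np.linspace(.12,.88,25):
        q=a+(b-a)*s+t[:,None]*m
        v=cv2.remap(g,q[:,0].astype(np.float32)[None],q[:,1].astype(np.float32)[None],cv2.INTER_LINEAR)[0]
        v=np.clip(v-np.median(v)-10,0,None)
        if v.sum()>20: out.append(cast(n,a+(b-a)*s+m*(v@t)/v.sum(),z)[:2])
    return np.array(out)
E
python3 - <<'E'
from h import *
np.set_printoptions(precision=4,suppress=True)
t=cv2.imread("pics/top0.png");s=cv2.imread("pics/scene0.png")
ct=lambda x,y:((x+.5)/6-.5+232,(y+.5)/6-.5+200); cs=lambda x,y:((x+.5)/6-.5+270,(y+.5)/6-.5+205)
L={}
for n,im,P in(("top",t,[ct(430,257),ct(263,264),ct(97,193)]),("scene",s,[cs(310,317),cs(440,213),cs(618,163)])):
    for k in(0,1):
        q=seam(n,im,P[k],P[k+1],.037);l=cv2.fitLine(q.astype(np.float32),cv2.DIST_HUBER,0,.001,.001).ravel()
        r=(q-l[2:])@[-l[1],l[0]]
        L[n,k]=l; print(n,k,len(q),l,"ang",np.degrees(np.arctan2(l[1],l[0])),"rms",r.std())
    A,B=L[n,0],L[n,1];x=np.linalg.solve(np.c_[A[:2],-B[:2]],B[2:]-A[2:]);print("bend",A[2:]+x[0]*A[:2], "ends",cast(n,P[0],.037)[:2],cast(n,P[2],.037)[:2])
# fixture corners z=.03
for nm,a,b in(("+x+y",ct(52,73),None),("+x-y",ct(553,47),cs(370,553)),("-x+y",ct(60,437),None),("tong -y",ct(585,520),cs(30,240)),("tong +y",ct(425,523),cs(147,155))):
    print(nm,cast("top",a,.03)[:2],cast("scene",b,.03)[:2] if b else "")
k=lambda x,y:((x+.5)/8-.5+395,(y+.5)/8-.5+250); m=lambda x,y:((x-400+.5)/6.6667-.5+175,(y+.5)/6.6667-.5+265)
for a in((228,103),(275,137),(248,198),(187,157)):print("grip top",cast("top",k(*a),.141)[:2])
for a in((512,43),(575,40),(577,95),(512,104)):print("grip sc",cast("scene",m(*a),.141)[:2])
for a in((80,65),(300,63),(315,273),(92,288)):print("stand top",cast("top",k(*a),.085)[:2])
for a in((443,152),(549,281),(712,163)):print("stand sc",cast("scene",m(*a),.085)[:2])
# tab top
for a in((432,288),(487,280),(489,306),(432,312)):print("tab",cast("top",ct(*a),.08)[:2])
for a in((230,240),(290,228),(285,282),(262,300)):print("tab sc",cast("scene",cs(*a),.08)[:2])
E
```

```text
top 0 25 [ 0.0061 -1.      0.5481 -0.0022] ang -89.65155 rms 9.060190151221259e-05
top 1 25 [0.439  0.8985 0.5664 0.0705] ang 63.95935 rms 9.269821387281998e-05
bend [0.5479 0.0328] ends [ 0.5479 -0.0381] [0.583  0.1032]
scene 0 25 [ 0.0037 -1.      0.5474 -0.0025] ang -89.78522 rms 0.0001916530765759675
scene 1 25 [0.4378 0.8991 0.5679 0.0761] ang 64.03452 rms 0.0002819918106533077
bend [0.5473 0.0338] ends [ 0.548  -0.0415] [0.5781 0.1064]
+x+y [0.6391 0.1224] 
+x-y [ 0.6401 -0.0958] [ 0.641 -0.096]
-x+y [0.4792 0.1222] 
tong -y [ 0.4331 -0.0981] [ 0.4374 -0.0972]
tong +y [ 0.4351 -0.0307] [ 0.4367 -0.0325]
grip top [ 0.4649 -0.3154]
grip top [ 0.4543 -0.328 ]
grip top [ 0.4368 -0.3185]
grip top [ 0.4497 -0.302 ]
grip sc [ 0.4376 -0.3184]
grip sc [ 0.4503 -0.3028]
grip sc [ 0.468  -0.3143]
grip sc [ 0.4568 -0.3314]
stand top [ 0.4876 -0.2843]
stand top [ 0.4849 -0.3515]
stand top [ 0.4204 -0.3497]
stand top [ 0.4192 -0.2819]
stand sc [ 0.42   -0.3476]
stand sc [ 0.4846 -0.3494]
stand sc [ 0.4843 -0.2841]
tab [ 0.5259 -0.0386]
tab [ 0.5281 -0.0614]
tab [ 0.5172 -0.0617]
tab [ 0.5159 -0.0382]
tab sc [ 0.5212 -0.0597]
tab sc [ 0.5329 -0.0384]
tab sc [ 0.5508 -0.0574]
tab sc [ 0.5511 -0.0698]
```

step_arm([
  [[-456,-417,0],[0,0,1.134],0],
  [[-456,-417,0],[0,0,1.134],0],
  [[-456,-417,0],[0,0,1.134],0],
  [[-456,-417,0],[0,0,1.134],0],
  [[-456,-417,0],[0,0,1.134],0],
  [[-456,-417,0],[0,0,1.134],0],
  [[-456,-417,0],[0,0,1.134],0],
  [[-456,-417,0],[0,0,1.134],0],
], grip_force=60)

```text
clock: 0.77
tcp_pos: [0.3709, 0.2113, 0.2311]
orientation: [-0.0, 0.66, 0.751, -0.0]
wrist_force: [0.9, 0.8, 0.0]
finger_gap: -0.0001
grip_force: 0.0
```

```bash
cat >> h.py <<'E'
from scipy.spatial.transform import Rotation as R
def go(p,yang):
    "tool shift (mm) and turn about tool z to reach TCP p with tool y at yang deg (mod 180)"
    from workcell import telemetry
    s=telemetry.get_state();q=s["orientation"];r=R.from_quat([q[1],q[2],q[3],q[0]])
    y=r.apply([0,1,0]);a=np.degrees(np.arctan2(y[1],y[0]));d=(yang-a+90)%180-90
    yd=np.radians(a+d);Y=np.array([np.cos(yd),np.sin(yd),0]);Z=np.array([0,0,-1.]);X=np.cross(Y,Z)
    rv=(r.inv()*R.from_matrix(np.c_[X,Y,Z])).as_rotvec()
    print("t",round(s["clock"],2),"tcp",s["tcp_pos"].round(4),"yang",round(a,2),"q",s["joint_pos"].round(2),"F",s["wrist_force"].round(1),"gap",round(s["finger_gap"],4))
    print(" shift",(1000*r.inv().apply(np.array(p)-s["tcp_pos"])).round(1),"turn",rv.round(4))
E
python3 -c "
from h import *
go([.48,-.05,.2305],0)"
```

```text
t 0.77 tcp [0.3709 0.2113 0.2311] yang 7.35 q [ 0.33  0.03 -0.3   1.24  0.    1.77] F [0.9 0.8 0. ] gap -0.0001
 shift [-273.1   74.7    0.6] turn [-1.000e-04 -0.000e+00  1.284e-01]
```

step_arm([
  [[-273,75,0],[0,0,0.128],0],
  [[-273,75,0],[0,0,0.128],0],
  [[-273,75,0],[0,0,0.128],0],
  [[-273,75,0],[0,0,0.128],0],
  [[-273,75,0],[0,0,0.128],0],
  [[-273,75,0],[0,0,0.128],0],
  [[-273,75,0],[0,0,0.128],0],
  [[-273,75,30],[0,0,0.128],0],
])

```text
clock: 1.43
tcp_pos: [0.4878, -0.0538, 0.2053]
orientation: [0.006, 0.707, 0.707, 0.002]
wrist_force: [2.0, -1.0, -0.0]
finger_gap: 0.0002
grip_force: 0.0
```

```bash
python3 -c "
from h import *
go([.48,-.05,.06],0)"
```

```text
t 1.43 tcp [ 0.4878 -0.0538  0.2053] yang 0.0 q [-0.27  0.15 -0.23  1.18 -0.    1.3 ] F [ 2. -1. -0.] gap 0.0002
 shift [  4.4  -9.4 145.2] turn [0.011  0.0047 0.    ]
```

step_arm([
  [[0,0,30],[0,0,0],0],
  [[0,0,60],[0,0,0],0],
  [[0,0,90],[0,0,0],0],
  [[0,0,110],[0,0,0],0],
  [[0,0,110],[0,0,0],0],
  [[0,0,110],[0,0,0],0],
])

```text
clock: 1.93
tcp_pos: [0.4806, -0.0471, 0.0904]
orientation: [-0.001, 0.705, 0.709, -0.001]
wrist_force: [0.5, 0.3, 1.5]
finger_gap: -0.0002
grip_force: 0.0
```

Run:
```python
from h import *
go([.48,-.05,.06],0)
im=imaging.read_camera("scene")[:,:,::-1]
cv2.imwrite("pics/c2.png",cv2.resize(im[195:300,265:400],None,fx=5.5,fy=5.5,interpolation=cv2.INTER_CUBIC))
```

```text
t 1.93 tcp [ 0.4806 -0.0471  0.0904] yang 0.34 q [-0.26  0.23 -0.43  0.92  0.    1.3 ] F [0.5 0.3 1.5] gap -0.0002
 shift [-3.  -0.5 30.4] turn [-0.0032 -0.001   0.0059]
```

View pics/c2.png

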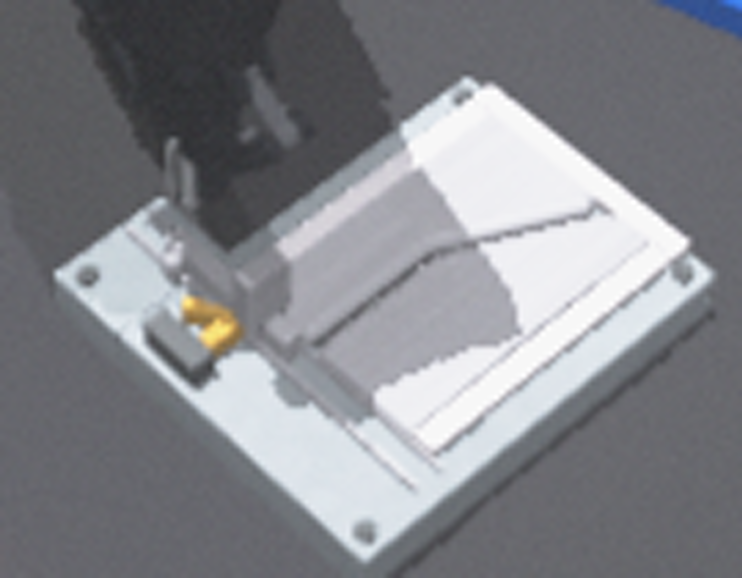

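The fingers hang behind the tab, clear of the brass catch. I'll lower and begin pushing.

step_arm([
  [[-1,0,15],[0,0,0],0],
  [[-3,0,30],[0,0,0],0],
  [[-3,0,30],[0,0,0],0],
  [[-3,5,30],[0,0,0],0],
  [[-3,10,30],[0,0,0],0],
  [[-3,15,30],[0,0,0],0],
  [[-3,20,30],[0,0,0],0],
  [[-3,25,30],[0,0,0],0],
])

```text
clock: 2.65
tcp_pos: [0.5074, -0.0503, 0.062]
orientation: [0.0, 0.705, 0.709, -0.0]
wrist_force: [-3.6, 0.3, 2.4]
finger_gap: -0.0002
grip_force: 1.6
```

step_arm([
  [[0,3,0],[0,0,0],0],
  [[0,6,0],[0,0,0],0],
  [[0,9,0],[0,0,0],0],
  [[0,12,0],[0,0,0],0],
  [[0,15,0],[0,0,0],0],
])

```text
clock: 3.07
tcp_pos: [0.5218, -0.0501, 0.0612]
orientation: [-0.0, 0.705, 0.709, -0.0]
wrist_force: [-2.8, -0.1, 1.1]
finger_gap: 0.0002
grip_force: 1.6
```

Run:
```python
from h import *
go([.58,-.05,.06],0)
```

```text
t 3.07 tcp [ 0.5218 -0.0501  0.0612] yang 0.34 q [-0.25  0.33 -0.37  0.87  0.    1.32] F [-2.8 -0.1  1.1] gap 0.0002
 shift [-0.3 58.2  1.2] turn [-0.0005 -0.0002  0.006 ]
```

step_arm([
  [[0,4,0],[0,0,0],0],
  [[0,8,0],[0,0,0],0],
  [[0,12,0],[0,0,0],0],
  [[0,16,0],[0,0,0],0],
  [[0,20,0],[0,0,0],0],
  [[0,24,0],[0,0,0],0],
  [[0,27,0],[0,0,0],0],
  [[0,30,0],[0,0,0],0],
])

```text
clock: 3.73
tcp_pos: [0.5518, -0.0499, 0.0612]
orientation: [-0.0, 0.705, 0.709, -0.0]
wrist_force: [-4.0, -1.2, 2.7]
finger_gap: -0.0003
grip_force: 2.2
```

step_arm([
  [[0,2,0],[0,0,0],0],
  [[0,4,0],[0,0,0],0],
  [[0,6,0],[0,0,0],0],
])

```text
clock: 3.98
tcp_pos: [0.5583, -0.05, 0.0612]
orientation: [0.0, 0.705, 0.709, 0.0]
wrist_force: [-3.6, -0.2, 1.5]
finger_gap: -0.0002
grip_force: 1.6
```

Run:
```python
from h import *
go([.58,-.05,.06],0)
im=imaging.read_camera("scene")[:,:,::-1]
cv2.imwrite("pics/c3.png",cv2.resize(im[195:300,265:400],None,fx=5.5,fy=5.5,interpolation=cv2.INTER_CUBIC))
```

```text
t 3.98 tcp [ 0.5583 -0.05    0.0612] yang 0.34 q [-0.23  0.39 -0.28  0.9   0.    1.33] F [-3.6 -0.2  1.5] gap -0.0002
 shift [-0.2 21.7  1.2] turn [ 0.0004 -0.      0.006 ]
```

View pics/c3.png

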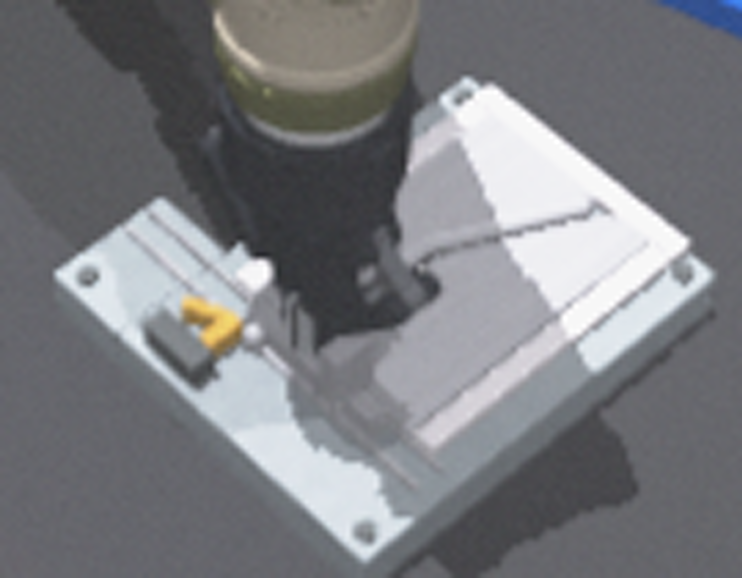

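The gate is mostly shut, its lug (253,330) just level with the brass tip. I'll push on gently.

step_arm([
  [[0,1.5,0],[0,0,0],0],
  [[0,3,0],[0,0,0],0],
  [[0,4.5,0],[0,0,0],0],
  [[0,6,0],[0,0,0],0],
])

```text
clock: 4.37
tcp_pos: [0.5622, -0.0499, 0.0612]
orientation: [-0.001, 0.705, 0.709, -0.001]
wrist_force: [-10.3, -2.0, 7.1]
finger_gap: -0.0002
grip_force: 5.6
```

step_arm([
  [[0,1.5,0],[0,0,0],0],
  [[0,3,0],[0,0,0],0],
  [[0,3,0],[0,0,0],0],
])

```text
clock: 4.62
tcp_pos: [0.5623, -0.0499, 0.0611]
orientation: [-0.003, 0.705, 0.709, -0.003]
wrist_force: [-15.2, -1.9, 11.9]
finger_gap: 0.0
grip_force: 7.9
```

The force rises against the end stop at an unmoving TCP. I'll back off, rise, and look.

step_arm([
  [[0,-15,0],[0,0,0],0],
  [[0,-25,0],[0,0,0],0],
  [[0,-25,-40],[0,0,0],0],
  [[0,-25,-80],[0,0,0],85],
  [[-40,-30,-120],[0,0,0.12],85],
  [[-80,-35,-140],[0,0,0.24],85],
  [[-120,-40,-145],[0,0,0.36],85],
  [[-160,-50,-145],[0,0,0.48],85],
])

```text
clock: 5.28
tcp_pos: [0.5237, -0.1977, 0.2091]
orientation: [0.004, 0.854, 0.52, 0.003]
wrist_force: [0.6, -0.3, -0.2]
finger_gap: 0.0605
grip_force: 0.0
```

Run:
```python
from h import *
go([.4523,-.3164,.19],-36)
im=imaging.read_camera("top")[:,:,::-1]; cv2.imwrite("pics/top4.png",im)
s=imaging.read_camera("scene")[:,:,::-1]; cv2.imwrite("pics/scene4.png",s)
a=cv2.resize(im[200:295,232:338],(400,360),interpolation=cv2.INTER_CUBIC);b=cv2.resize(s[205:300,270:375],(400,360),interpolation=cv2.INTER_CUBIC)
cv2.imwrite("pics/c4.png",np.hstack([a,b]))
```

```text
t 5.28 tcp [ 0.5237 -0.1977  0.2091] yang -27.37 q [-0.5   0.28 -0.05  1.23  0.    1.54] F [ 0.6 -0.3 -0.2] gap 0.0605
 shift [-138.3   -9.    18.9] turn [ 0.0086 -0.0015  0.1507]
```

View pics/c4.png

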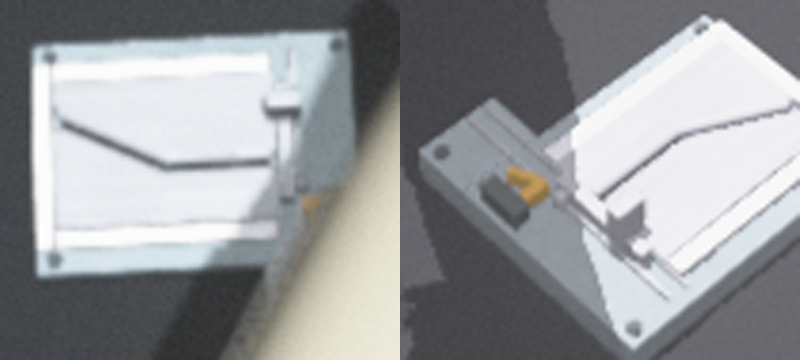

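The gate is shut: the lug (565,197 right half) now lies beyond the brass tip (548,190), and the bar spans the seam end. On to the stylus.

step_arm([
  [[-40,-3,0],[0,0,0.07],85],
  [[-80,-6,0],[0,0,0.15],85],
  [[-120,-9,0],[0,0,0.15],85],
  [[-138,-9,0],[0,0,0.15],85],
  [[-138,-9,0],[0,0,0.15],85],
  [[-138,-9,0],[0,0,0.15],85],
])

```text
clock: 5.88
tcp_pos: [0.4501, -0.315, 0.2052]
orientation: [0.0, 0.89, 0.455, 0.001]
wrist_force: [-0.2, 0.5, -0.6]
finger_gap: 0.0852
grip_force: 0.0
```

Run:
```python
from h import *
go([.4523,-.3164,.099],-36)
```

```text
t 5.88 tcp [ 0.4501 -0.315   0.2052] yang -35.84 q [-0.76  0.27 -0.08  1.22  0.    1.44] F [-0.2  0.5 -0.6] gap 0.0852
 shift [1.000e-01 2.500e+00 1.062e+02] turn [ 0.001  -0.0009  0.0028]
```

step_arm([
  [[0,2.5,30],[0,0,0],85],
  [[0,2.5,60],[0,0,0],85],
  [[0,2.5,90],[0,0,0],85],
  [[0,2.5,106],[0,0,0],85],
  [[0,2.5,106],[0,0,0],85],
  [[0,2.5,106],[0,0,0],85],
])

```text
clock: 6.38
tcp_pos: [0.4523, -0.314, 0.0987]
orientation: [-0.001, 0.889, 0.457, -0.0]
wrist_force: [-0.3, 0.1, -0.7]
finger_gap: 0.0847
grip_force: 0.0
```

step_arm([
  [[0,0,0],[0,0,0],15],
  [[0,0,0],[0,0,0],15],
  [[0,0,0],[0,0,0],15],
  [[0,0,0],[0,0,0],15],
  [[0,0,0],[0,0,0],15],
  [[0,0,0],[0,0,0],15],
  [[0,0,0],[0,0,0],15],
  [[0,0,0],[0,0,0],15],
], grip_force=50)

```text
clock: 7.05
tcp_pos: [0.4523, -0.3162, 0.1001]
orientation: [0.001, 0.89, 0.456, 0.0]
wrist_force: [0.0, 1.1, 5.7]
finger_gap: 0.0216
grip_force: 49.5
```

Run:
```python
from h import *
go([.4523,-.3164,.099],-36)
```

```text
t 7.05 tcp [ 0.4523 -0.3162  0.1001] yang -35.76 q [-0.76  0.34 -0.25  0.98  0.    1.44] F [0.  1.1 5.7] gap 0.0216
 shift [-0.2  0.2  1.1] turn [ 0.0015 -0.0001  0.0042]
```

step_arm([
  [[0,0,-20],[0,0,0],15],
  [[0,0,-50],[0,0,0],15],
  [[0,0,-80],[0,0,0],15],
  [[0,0,-110],[0,0,0],15],
  [[0,0,-110],[0,0,0],15],
  [[0,0,-110],[0,0,0],15],
])

```text
clock: 7.55
tcp_pos: [0.4526, -0.3166, 0.2107]
orientation: [0.002, 0.89, 0.456, 0.001]
wrist_force: [-0.7, -0.5, -1.9]
finger_gap: 0.0216
grip_force: 49.5
```

Run:
```python
from h import *
go([.548,-.0227,.21],-36)
```

```text
t 7.55 tcp [ 0.4526 -0.3166  0.2107] yang -35.76 q [-0.76  0.27 -0.06  1.23  0.    1.44] F [-0.7 -0.5 -1.9] gap 0.0216
 shift [294.2 -94.4   0.3] turn [0.0035 0.0004 0.0042]
```

step_arm([
  [[28,-9,0],[0,0,0],15],
  [[63,-20,0],[0,0,0],15],
  [[98,-31,0],[0,0,0],15],
  [[133,-43,0],[0,0,0],15],
  [[168,-54,0],[0,0,0],15],
  [[203,-65,0],[0,0,0],15],
  [[238,-76,0],[0,0,0],15],
  [[268,-86,0],[0,0,0],15],
])

```text
clock: 8.22
tcp_pos: [0.5378, -0.0455, 0.207]
orientation: [-0.001, 0.89, 0.456, -0.001]
wrist_force: [0.5, -0.3, -1.6]
finger_gap: 0.0214
grip_force: 49.3
```

step_arm([
  [[15,-5,0],[0,0,0],15],
  [[26,-8,0],[0,0,0],15],
  [[26,-8,20],[0,0,0],15],
  [[26,-8,40],[0,0,0],15],
  [[26,-8,60],[0,0,0],15],
  [[26,-8,65],[0,0,0],15],
  [[26,-8,65],[0,0,0],15],
  [[26,-8,65],[0,0,0],15],
])

```text
clock: 8.88
tcp_pos: [0.5469, -0.0226, 0.1439]
orientation: [-0.0, 0.89, 0.456, -0.001]
wrist_force: [1.4, -0.5, -1.1]
finger_gap: 0.0217
grip_force: 49.2
```

Run:
```python
from h import *
go([.548,-.0227,.145],-36)
from workcell import telemetry
p=telemetry.get_state()["tcp_pos"]+[0,0,-.0831]
o=[]
for n in("top","scene"):
    im=np.ascontiguousarray(imaging.read_camera(n)[:,:,::-1]);cv2.imwrite(f"pics/{n}5.png",im);u=proj(n,p);print(n,u)
    c=(u-24).astype(int);o.append(cv2.resize(im[c[1]:c[1]+48,c[0]:c[0]+48],None,fx=8,fy=8,interpolation=cv2.INTER_CUBIC));print(c)
cv2.imwrite("pics/c5.png",np.hstack(o))
```

```text
t 8.88 tcp [ 0.5469 -0.0226  0.1439] yang -35.8 q [-0.19  0.3  -0.19  1.08 -0.    2.01] F [ 1.4 -0.5 -1.1] gap 0.0217
 shift [ 0.6  0.9 -1.1] turn [-0.0013  0.0006  0.0036]
top [296.96365932 241.16667731]
[272 217]
scene [326.7175434  247.15475999]
[302 223]
```

View pics/c5.png

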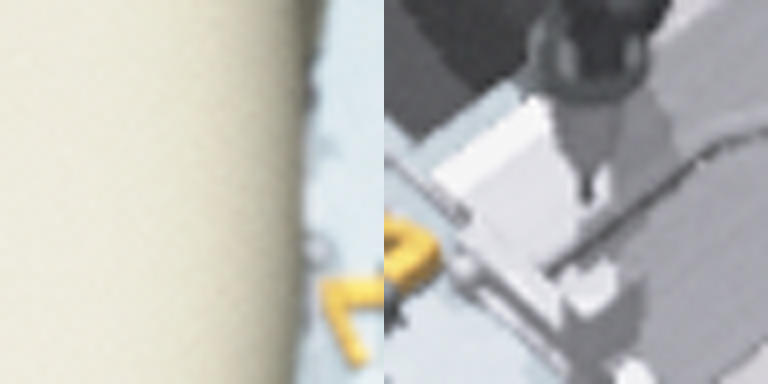

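The top view is blocked by the arm. In the scene view the tip at about (326.9,247.5) lies within 0.4 px of its predicted (326.7,247.2), so the stylus is straight and centred in the grip. I'll take a force baseline, then lower.

```bash
cat >> h.py <<'E'
def favg(n=6):
    from workcell import telemetry
    F=[];P=[]
    for i in range(n):
        imaging.read_camera("scene");s=telemetry.get_state();F.append(s["wrist_force"]);P.append(s["tcp_pos"])
    print("F",np.mean(F,0).round(2),"sd",np.std(F,0).round(2),"P",np.mean(P,0).round(5),"t",s["clock"])
E
python3 -c "
from h import *
favg(8)"
```

```text
F [-0.04 -0.2  -1.49] sd [0.57 0.44 0.31] P [ 0.5479  -0.02246  0.14513] t 9.3833
```

step_arm([
  [[-0.7,1,7],[0,0,0],15],
  [[-1.5,2,14],[0,0,0],15],
  [[-1.5,2,18],[0,0,0],15],
  [[-1.5,2,20],[0,0,0],15],
  [[-1.5,2,22],[0,0,0],15],
  [[-1.5,2,24],[0,0,0],15],
  [[-1.5,2,25],[0,0,0],15],
  [[-1.5,2,25],[0,0,0],15],
])

```text
clock: 10.05
tcp_pos: [0.548, -0.0246, 0.1192]
orientation: [-0.0, 0.89, 0.456, -0.0]
wrist_force: [0.9, -0.0, 0.4]
finger_gap: 0.0214
grip_force: 49.5
```

```bash
python3 -c "
from h import *
favg(8);go([.5477,-.0247,.119],-35.8)"
```

```text
F [-0.81  0.24  0.24] sd [0.68 0.34 0.56] P [ 0.54807 -0.02461  0.11942] t 10.45
t 10.45 tcp [ 0.5481 -0.0246  0.1194] yang -35.75 q [-0.19  0.32 -0.22  1.02  0.    2.  ] F [-0.6  0.5 -0.4] gap 0.0212
 shift [-0.3 -0.3  0.4] turn [ 0.     -0.0001  0.0009]
```

step_arm([
  [[1.3,-1.0,0],[0,0,0],15],
  [[2.7,-2.0,0],[0,0,0],15],
  [[4.0,-2.9,0],[0,0,0],15],
  [[5.3,-3.9,0],[0,0,0],15],
  [[6.7,-4.9,0],[0,0,0],15],
  [[8.0,-5.9,0],[0,0,0],15],
  [[9.3,-6.9,0],[0,0,0],15],
  [[10.7,-7.8,0],[0,0,0],15],
])

```text
clock: 11.12
tcp_pos: [0.5481, -0.0112, 0.1193]
orientation: [0.0, 0.89, 0.456, 0.0]
wrist_force: [0.6, -3.0, 0.6]
finger_gap: 0.0215
grip_force: 49.5
```

step_arm([
  [[1.3,-1.0,0],[0,0,0],15],
  [[2.7,-2.0,0],[0,0,0],15],
  [[4.0,-2.9,0],[0,0,0],15],
  [[5.3,-3.9,0],[0,0,0],15],
  [[6.7,-4.9,0],[0,0,0],15],
  [[8.0,-5.9,0],[0,0,0],15],
  [[9.3,-6.9,0],[0,0,0],15],
  [[10.7,-7.8,0],[0,0,0],15],
])

```text
clock: 11.78
tcp_pos: [0.548, 0.002, 0.1193]
orientation: [-0.0, 0.89, 0.456, 0.0]
wrist_force: [0.2, -2.9, -0.2]
finger_gap: 0.0212
grip_force: 49.5
```

step_arm([
  [[1.3,-1.0,0],[0,0,0],15],
  [[2.7,-2.0,0],[0,0,0],15],
  [[4.0,-2.9,0],[0,0,0],15],
  [[5.3,-3.9,0],[0,0,0],15],
  [[6.7,-4.9,0],[0,0,0],15],
  [[8.0,-5.9,0],[0,0,0],15],
  [[9.3,-6.9,0],[0,0,0],15],
  [[10.7,-7.8,0],[0,0,0],15],
])

```text
clock: 12.45
tcp_pos: [0.5479, 0.0153, 0.1193]
orientation: [-0.0, 0.89, 0.456, 0.0]
wrist_force: [-0.2, -4.2, -0.2]
finger_gap: 0.0215
grip_force: 49.5
```

step_arm([
  [[1.3,-1.0,0],[0,0,0],15],
  [[2.7,-2.0,0],[0,0,0],15],
  [[4.0,-2.9,0],[0,0,0],15],
  [[5.3,-3.9,0],[0,0,0],15],
  [[6.7,-4.9,0],[0,0,0],15],
  [[8.0,-5.9,0],[0,0,0],15],
  [[9.3,-6.9,0],[0,0,0],15],
  [[10.7,-7.8,0],[0,0,0],15],
])

```text
clock: 13.12
tcp_pos: [0.5478, 0.0285, 0.1193]
orientation: [0.0, 0.89, 0.456, 0.0]
wrist_force: [0.1, -2.6, 0.3]
finger_gap: 0.0211
grip_force: 49.6
```

```bash
python3 -c "
from h import *
go([.5475,.0333,.119],-35.8)"
```

```text
t 13.12 tcp [0.5478 0.0285 0.1193] yang -35.75 q [-0.09  0.32 -0.22  1.02  0.    2.1 ] F [ 0.1 -2.6  0.3] gap 0.0211
 shift [ 3.7 -3.1  0.3] turn [ 0.0001 -0.0001  0.0008]
```

step_arm([
  [[1.3,-1.0,0],[0,0,0],15],
  [[2.6,-2.0,0],[0,0,0],15],
  [[3.8,-2.9,0],[0,0,0],15],
  [[5.4,-3.2,0],[0,0,0],15],
  [[7.1,-3.5,0],[0,0,0],15],
  [[8.7,-3.7,0],[0,0,0],15],
  [[10.4,-4.0,0],[0,0,0],15],
  [[12.0,-4.3,0],[0,0,0],15],
])

```text
clock: 13.78
tcp_pos: [0.5512, 0.0407, 0.1192]
orientation: [-0.0, 0.89, 0.456, -0.0]
wrist_force: [0.8, -2.8, 0.3]
finger_gap: 0.0212
grip_force: 49.6
```

step_arm([
  [[1.6,-0.3,0],[0,0,0],15],
  [[3.3,-0.6,0],[0,0,0],15],
  [[4.9,-0.8,0],[0,0,0],15],
  [[6.6,-1.1,0],[0,0,0],15],
  [[8.2,-1.4,0],[0,0,0],15],
  [[9.9,-1.7,0],[0,0,0],15],
  [[11.5,-2.0,0],[0,0,0],15],
  [[13.2,-2.3,0],[0,0,0],15],
])

```text
clock: 14.45
tcp_pos: [0.5572, 0.0528, 0.1192]
orientation: [-0.0, 0.89, 0.456, -0.0]
wrist_force: [-1.0, -2.9, -0.7]
finger_gap: 0.0213
grip_force: 49.6
```

step_arm([
  [[1.6,-0.3,0],[0,0,0],15],
  [[3.3,-0.6,0],[0,0,0],15],
  [[4.9,-0.8,0],[0,0,0],15],
  [[6.6,-1.1,0],[0,0,0],15],
  [[8.2,-1.4,0],[0,0,0],15],
  [[9.9,-1.7,0],[0,0,0],15],
  [[11.5,-2.0,0],[0,0,0],15],
  [[13.2,-2.3,0],[0,0,0],15],
])

```text
clock: 15.12
tcp_pos: [0.5631, 0.0649, 0.1193]
orientation: [-0.0, 0.89, 0.456, 0.0]
wrist_force: [-0.4, -3.0, 0.7]
finger_gap: 0.0214
grip_force: 49.6
```

step_arm([
  [[1.6,-0.3,0],[0,0,0],15],
  [[3.3,-0.6,0],[0,0,0],15],
  [[4.9,-0.8,0],[0,0,0],15],
  [[6.6,-1.1,0],[0,0,0],15],
  [[8.2,-1.4,0],[0,0,0],15],
  [[9.9,-1.7,0],[0,0,0],15],
  [[11.5,-2.0,0],[0,0,0],15],
  [[13.2,-2.3,0],[0,0,0],15],
])

```text
clock: 15.78
tcp_pos: [0.569, 0.0769, 0.1193]
orientation: [0.0, 0.89, 0.456, 0.0]
wrist_force: [-0.4, -2.7, 0.1]
finger_gap: 0.0216
grip_force: 49.6
```

```bash
python3 -c "
from h import *
go([.5758,.0913,.119],-35.8)"
```

```text
t 15.78 tcp [0.569  0.0769 0.1193] yang -35.76 q [-0.01  0.37 -0.16  1.05  0.    2.19] F [-0.4 -2.7  0.1] gap 0.0216
 shift [15.7 -2.9  0.3] turn [ 0.0001 -0.0001  0.0008]
```

step_arm([
  [[1.6,-0.3,0],[0,0,0],15],
  [[3.3,-0.6,0],[0,0,0],15],
  [[4.9,-0.8,0],[0,0,0],15],
  [[6.6,-1.1,0],[0,0,0],15],
  [[8.2,-1.4,0],[0,0,0],15],
  [[9.9,-1.7,0],[0,0,0],15],
  [[11.5,-2.0,0],[0,0,0],15],
  [[13.2,-2.3,0],[0,0,0],15],
])

```text
clock: 16.45
tcp_pos: [0.5748, 0.0889, 0.1193]
orientation: [0.0, 0.89, 0.456, 0.0]
wrist_force: [0.5, -2.8, -0.1]
finger_gap: 0.0214
grip_force: 49.5
```

step_arm([
  [[1.6,-0.3,0],[0,0,0],15],
  [[2.8,-0.5,0],[0,0,0],15],
  [[2.8,-0.5,0],[0,0,0],15],
])

```text
clock: 16.7
tcp_pos: [0.5762, 0.0919, 0.1194]
orientation: [-0.0, 0.89, 0.456, 0.0]
wrist_force: [0.7, -1.6, -0.4]
finger_gap: 0.0213
grip_force: 49.5
```

Run:
```python
from h import *
favg(6);go([.5758,.0913,.119],-35.8)
im=imaging.read_camera("scene")[:,:,::-1];cv2.imwrite("pics/c6.png",cv2.resize(im[195:275,300:400],None,fx=7,fy=7,interpolation=cv2.INTER_CUBIC))
print(proj("scene",[.5758,.0913,.04]))
```

```text
F [ 0.98 -1.47  0.16] sd [0.25 0.77 0.53] P [0.57623 0.09181 0.11941] t 17.0
t 17.0 tcp [0.5762 0.0917 0.1194] yang -35.74 q [ 0.02  0.38 -0.13  1.05  0.    2.21] F [ 1.2 -0.8  0.1] gap 0.0214
 shift [-0.6 -0.1  0.4] turn [ 0.     -0.0012  0.001 ]
[367.82144839 233.74965375]
```

View pics/c6.png

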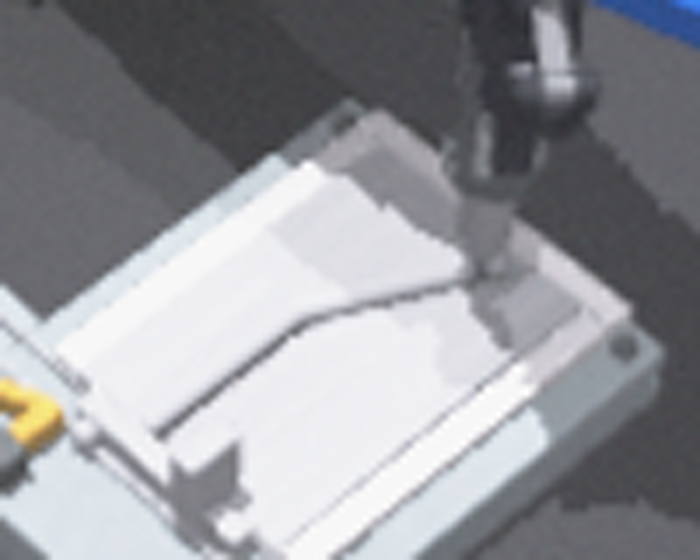

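The tip sits in the groove at the far end (475,270) and the gate is still latched. I'll lift and return to the stand.

step_arm([
  [[0,0,-10],[0,0,0],15],
  [[0,0,-35],[0,0,0],15],
  [[0,0,-65],[0,0,0],15],
  [[0,0,-91],[0,0,0],15],
  [[-20,7,-91],[0,0,0],15],
  [[-50,17,-91],[0,0,0],15],
  [[-85,29,-91],[0,0,0],15],
  [[-120,41,-91],[0,0,0],15],
])

```text
clock: 17.72
tcp_pos: [0.5382, -0.0301, 0.2108]
orientation: [-0.001, 0.89, 0.457, 0.0]
wrist_force: [-0.4, -0.5, -1.2]
finger_gap: 0.0211
grip_force: 49.5
```

step_arm([
  [[-35,12,0],[0,0,0],15],
  [[-70,24,0],[0,0,0],15],
  [[-105,36,0],[0,0,0],15],
  [[-140,48,0],[0,0,0],15],
  [[-175,60,0],[0,0,0],15],
  [[-210,72,0],[0,0,0],15],
  [[-245,84,0],[0,0,0],15],
  [[-270,92,0],[0,0,0],15],
])

```text
clock: 18.38
tcp_pos: [0.4548, -0.3051, 0.2106]
orientation: [-0.0, 0.89, 0.455, 0.0]
wrist_force: [0.6, -0.3, -1.1]
finger_gap: 0.0219
grip_force: 49.5
```

step_arm([
  [[-10,3,0],[0,0,0],15],
  [[-13,4,0],[0,0,0],15],
  [[-13,4,0],[0,0,0],15],
  [[-13,4,0],[0,0,0],15],
  [[-13,4,0],[0,0,0],15],
])

```text
clock: 18.8
tcp_pos: [0.4521, -0.3141, 0.2103]
orientation: [-0.0, 0.89, 0.457, 0.0]
wrist_force: [-0.6, 0.0, -2.2]
finger_gap: 0.0216
grip_force: 49.4
```

Run:
```python
from h import *
favg(3);go([.4524,-.3162,.101],-35.8)
```

```text
F [ 0.2  -0.24 -2.1 ] sd [0.91 0.24 0.26] P [ 0.45213 -0.31431  0.21038] t 18.95
t 18.95 tcp [ 0.4521 -0.3145  0.2104] yang -35.64 q [-0.75  0.27 -0.06  1.24  0.    1.44] F [-1.1 -0.5 -2.3] gap 0.0218
 shift [ -1.3   1.2 109.4] turn [-0.     -0.0003  0.0027]
```

step_arm([
  [[-1.3,1.2,15],[0,0,0],15],
  [[-1.3,1.2,40],[0,0,0],15],
  [[-1.3,1.2,65],[0,0,0],15],
  [[-1.3,1.2,85],[0,0,0],15],
  [[-1.3,1.2,98],[0,0,0],15],
  [[-1.3,1.2,105],[0,0,0],15],
  [[-1.3,1.2,108],[0,0,0],15],
  [[-1.3,1.2,108],[0,0,0],15],
])

```text
clock: 19.62
tcp_pos: [0.452, -0.317, 0.1021]
orientation: [-0.0, 0.89, 0.456, -0.0]
wrist_force: [-0.3, -0.3, -1.0]
finger_gap: 0.0214
grip_force: 49.4
```

step_arm([
  [[0,0,1],[0,0,0],15],
  [[0,0,2],[0,0,0],15],
  [[0,0,2.5],[0,0,0],15],
  [[0,0,2.5],[0,0,0],15],
])

```text
clock: 19.95
tcp_pos: [0.4522, -0.3178, 0.1004]
orientation: [0.001, 0.89, 0.456, 0.0]
wrist_force: [0.3, 0.0, -0.9]
finger_gap: 0.0211
grip_force: 49.4
```

Run:
```python
from h import *
favg(4);go([.4524,-.3162,.1],-35.8)
```

```text
F [-0.12  0.01 -0.92] sd [0.56 0.82 0.97] P [ 0.45205 -0.3177   0.10018] t 20.15
t 20.15 tcp [ 0.452  -0.3177  0.1002] yang -35.76 q [-0.76  0.34 -0.24  0.98  0.    1.44] F [-0.9  1.1  0.3] gap 0.0213
 shift [ 1.4 -0.6  0.2] turn [ 0.0008 -0.      0.0007]
```

step_arm([
  [[1.2,-0.6,0.5],[0,0,0],15],
  [[1.2,-0.6,1],[0,0,0],15],
  [[1.2,-0.6,1],[0,0,0],15],
])

```text
clock: 20.4
tcp_pos: [0.4523, -0.3174, 0.1001]
orientation: [0.001, 0.89, 0.456, -0.0]
wrist_force: [-3.3, -1.4, 6.6]
finger_gap: 0.0213
grip_force: 50.6
```

step_arm([
  [[0,0,0],[0,0,0],30],
  [[0,0,0],[0,0,0],50],
  [[0,0,0],[0,0,0],85],
  [[0,0,0],[0,0,0],85],
  [[0,0,0],[0,0,0],85],
  [[0,0,0],[0,0,0],85],
  [[0,0,0],[0,0,0],85],
  [[0,0,0],[0,0,0],85],
])

```text
clock: 21.07
tcp_pos: [0.4521, -0.3161, 0.0986]
orientation: [-0.0, 0.89, 0.456, 0.0]
wrist_force: [-0.2, 0.2, -0.1]
finger_gap: 0.0851
grip_force: 0.0
```

step_arm([
  [[0,0,-20],[0,0,0],85],
  [[0,0,-50],[0,0,0],85],
  [[0,0,-85],[0,0,0],85],
  [[0,0,-120],[0,0,0],85],
  [[-40,0,-130],[0,0,0],85],
  [[-80,0,-130],[0,0,0],85],
  [[-110,0,-130],[0,0,0],85],
  [[-110,0,-130],[0,0,0],85],
])

```text
clock: 21.73
tcp_pos: [0.3854, -0.4097, 0.2291]
orientation: [0.001, 0.891, 0.454, -0.001]
wrist_force: [-0.2, -0.1, -0.1]
finger_gap: 0.0852
grip_force: 0.0
```

Run:
```python
from h import *
go([.4524,-.3162,.1],-35.8)
t=imaging.read_camera("top")[:,:,::-1];s=imaging.read_camera("scene")[:,:,::-1]
f=lambda a:cv2.resize(a,(400,290),interpolation=cv2.INTER_CUBIC)
cv2.imwrite("pics/c7.png",np.vstack([np.hstack([f(t[180:310,350:530]),f(s[250:322,165:265])]),np.hstack([f(t[200:295,232:363]),f(s[205:300,270:401])])]))
```

```text
t 21.73 tcp [ 0.3854 -0.4097  0.2291] yang -36.04 q [-0.96  0.29  0.01  1.29 -0.    1.24] F [-0.2 -0.1 -0.1] gap 0.0852
 shift [115.4  -1.  128.8] turn [ 0.0015  0.0024 -0.0043]
```

View pics/c7.png

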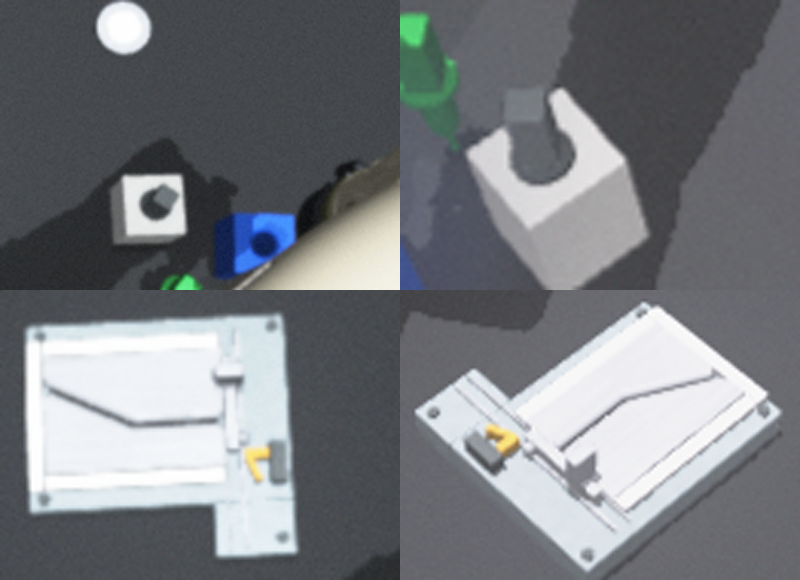

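The stylus stands upright in the white stand with its collar down (155,203 in the top crop). The gate is shut with its lug (243,440) behind the brass catch (262,462), and the robot is clear.

```bash
python3 -c "
from workcell import env
print(env.hand_in())"
```

```text
the job is handed in; nothing more can be done
None
```

I pushed the gate shut to its end stop with its lug behind the catch, ran the stylus tip along the seam at about 20 mm/s in one pass, put it back collar-down in its stand, and handed the job in at about 22 s; the verdict was not shown.

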